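# Take the cap off the shut-off water filter

## Robot

A 7-joint arm with a two-finger parallel gripper is mounted at the origin on the work surface. World frame = base frame: x ahead of the robot, y to its left, z up, the work surface at z = 0. Lengths are in m, angles in rad, forces in N, time in s.
With the tool pointing down it reaches from about 0.425 to 0.95 m from the base axis. Payload 4.7 kg.
Tool frame: the origin (TCP) lies between the finger pads; the fingertips stand 25 mm ahead of it and the grasp point (between the pads) lies 6 mm ahead of it; z points along the fingers, y is the line along which they close (so a half turn about z gives the same grasp; the last joint's range is limited). The gripper opens to 85 mm and grips with 20 to 120 N. Pads are 22 mm wide; open, the fingers measure 114 mm over their backs; the gripper's body (76 mm by 85 mm) begins 54 mm behind the grasp point. The pads swing forward as they close: fully open they stand 13 mm farther back than shut.
Start: joints at [1.155, 0.469, -0.049, 1.532, 0.024, 1.141, -0.082], TCP at [0.255, -0.625, 0.256] pointing down, gripper open.
Joint ranges: [-2.59, 2.59], [-0.33, 1.99], [-1.39, 1.29], [0.1, 2.45], [-1.04, 4.18], [0.21, 1.99], [-2.66, 2.66]. Speed limits (rad/s): [2.57, 2.57, 3.14, 3.14, 3.14, 3.14, 3.14].

## Interface

Orientations are given as a 3x3 rotation matrix whose columns are the frame's x, y, z axes.
In Python, from rig import * gives the robot as it stands. Calls block until the motion is done:
- movep(position, orientation): joint-space move of the TCP to a pose.
- move_l(position, attitude=None, feed=0.15, until_force=None): straight line of the TCP; attitude=None keeps the orientation; feed is the mean speed in m/s. With until_force (N) it stops when the force on the tool has changed by that much, and returns True; else False.
- move_joints(angles): joint-space move.
- command_gripper(opening, newtons=None): finger opening in m; newtons is the grip in N (None keeps the last); returns when the fingers have stopped.
- sleep(seconds).
- inverse_kinematics(position, orientation): joint angles nearest the present ones, or None.
- sense(): the state.
- camera(name): name is "scene" or "top" or "wrist"; returns (picture, depth): 480x640x3 uint8, red, green, blue; 480x640 float32, m along the optical axis (not along the pixel's ray), 0 where there is no reading.
- camera_params(name): a dict with "K" (3x3 intrinsics, pixels), "dist" ([k1, k2, p1, p2, k3] as OpenCV has them; the pictures are not rectified), "position" and "rotation" of the camera in the world; the wrist camera has in their place "tool_from_camera" (4x4, takes a point from camera to tool coordinates, whose origin is the TCP and whose axes are the flange's). Camera axes: x right, y down, z forward; pixel columns grow to the right and rows downward; lengths in m; the calibration is good to about 2 mm. A picture is of the moment at which its call begins: read the wrist's pose just before it. camera_params takes no time and is no camera call.
A pose or a line that the arm cannot do raises Unreachable and nothing moves.
- finish_job(): hands the job in; it is judged then, once.
The state is a dict: "time_s": time; "joint_pos": joint angles; "qd": joint speeds; "joint_efforts": joint torques, N m; "position": TCP position; "tcp_rot": TCP orientation; "wrist_force": force on the tool from outside, world axes, zero at the start; "ft_torque": the same for the moment, N m; "finger_gap": finger opening in m; "gripper_force": force on a finger pad.
Only numpy, scipy, OpenCV 4.12 (cv2) and the standard library are available. Lean on these libraries where they do the work, as an engineer would, in place of code of your own. Each camera call takes 0.05 s, during which the arm holds its last target. There are 200 camera calls.

## Task

One of the two water filter housings on the tray has been shut off: the lever of the ball valve in front of it lies across its pipe, while the other's lever lies along the pipe. Nobody noted whether its cap has a right-hand or a left-hand thread, so try it one way and, if it will not go, the other; then lift the cap straight off and finish while still holding it in the gripper, open side down, over its housing and at least 3 cm clear of the neck. Leave the other cap closed, leave both valve levers as they are, and do not knock over the can between them.

Things in the scene. Friction and masses are not known exactly. Their poses are not given: they have to be found in the camera images.
- housing_a: Upright steel filter housing fixed on the tray, 112 mm across the foot, 92 mm across the body, 138 mm high to the neck's top. Origin at the centre of its underside, on the tray's top (12 mm above the counter); z up. Its cap sits on the neck. Stands left or right on the tray; the other housing looks the same.
- housing_b: Upright steel filter housing fixed on the tray, 112 mm across the foot, 92 mm across the body, 138 mm high to the neck's top. Origin at the centre of its underside, on the tray's top (12 mm above the counter); z up. Its cap sits on the neck. Stands left or right on the tray; the other housing looks the same.
- cap_a: Dark grey plastic twist-lock cap of housing_a: knurled round skirt 64 mm across, 29 mm high, with an upright grip rib on top; 60 to 130 g. Origin at the centre of the skirt's open underside, z up. Closed, the origin is 115 mm above its housing's origin, and its x axis within 4 degrees of the housing's x axis. Thread right- or left-hand; it cannot be seen which.
- cap_b: Dark grey plastic twist-lock cap of housing_b: knurled round skirt 64 mm across, 29 mm high, with an upright grip rib on top; 60 to 130 g. Origin at the centre of the skirt's open underside, z up. Closed, the origin is 115 mm above its housing's origin, and its x axis within 4 degrees of the housing's x axis. Thread right- or left-hand; it cannot be seen which.
- cap_a_rib (a point): Middle of the straight grip rib on cap_a, 46 mm above the cap's origin. The rib is 58 mm long (along the cap's x axis), 14 mm thick (along y), and stands from 29 to 61 mm above the cap's origin (top 188 mm above the counter when closed). Pinch it across its thickness from above, fingertips higher than 30 mm above the cap's origin.
- cap_b_rib (a point): Middle of the straight grip rib on cap_b, 46 mm above the cap's origin. The rib is 58 mm long (along the cap's x axis), 14 mm thick (along y), and stands from 29 to 61 mm above the cap's origin (top 188 mm above the counter when closed). Pinch it across its thickness from above, fingertips higher than 30 mm above the cap's origin.
- housing_a_neck (a point): Centre of the top of housing_a's neck, 40 mm across. The wrong way its cap comes up solid within about 10 degrees; the loosening way it turns easily, lets go after about 55 degrees and lifts freely from there to 110 degrees. A light twist (0.3 N m) is enough. It does not rise while turning (2 mm of play at most). The cap must rise 23 mm to clear the neck.
- housing_b_neck (a point): Centre of the top of housing_b's neck, 40 mm across. The wrong way its cap comes up solid within about 10 degrees; the loosening way it turns easily, lets go after about 55 degrees and lifts freely from there to 110 degrees. A light twist (0.3 N m) is enough. It does not rise while turning (2 mm of play at most). The cap must rise 23 mm to clear the neck.
- valve_1: Brass ball valve fixed on the tray, about 120 mm from the axis of the housing it feeds, on the robot's side, joined to it by a short copper pipe; origin at the centre of its foot, on the tray. x axis along the pipe, towards its housing. The flat steel lever on it is 70 mm long from the valve's axis, its top 65 mm above the counter.
- valve_2: Brass ball valve fixed on the tray, about 120 mm from the axis of the housing it feeds, on the robot's side, joined to it by a short copper pipe; origin at the centre of its foot, on the tray. x axis along the pipe, towards its housing. The flat steel lever on it is 70 mm long from the valve's axis, its top 65 mm above the counter.
- lever_1 (a joint): Turn of the steel lever on top of valve_1, about the upright axis: 0 = lever in line with the pipe (open, that housing is in service), 1.57 = lever square across the pipe (shut off).
- lever_2 (a joint): Turn of the steel lever on top of valve_2, about the upright axis: 0 = lever in line with the pipe (open, that housing is in service), 1.57 = lever square across the pipe (shut off).
- tray: Flat painted tray 340 mm (x) by 420 mm (y), 12 mm thick, fixed on the counter, carrying the housings (40 mm beyond its middle, about 100 mm left and right of it) and valves; origin at the centre of its underside.
- can: Plain aluminium drinks can, 60 mm across, 100 mm high, loose on the tray between the housings; origin at the centre of its underside.
Mind the look-alikes: they are no part of the job. Leave any green or pink look-alike of the cap_a alone.

How it is judged:
By the outcome, as a careful person would: the job done as asked, in the order asked, and still so for the second after the job is handed in, while the arm keeps its last pose, push and grip.
It also fails if it takes over 38 s, if anything falls off the work surface, if the arm or the gripper's body presses on something with over 40 N, if the wrist force passes 120 N, or if a joint passes its speed limit or range.

## Working session

There is one attempt and no reset: what is moved stays moved. The work goes in short steps, each a Python script; the robot and the scene stay as the last script left them, time stands still between calls to the robot, and variables do not carry over. Pictures are saved under pics/ and viewed, at most 10 in all, crops included, and the job is handed in when it is done.

```bash
mkdir -p pics; python3 - <<'E'
from rig import *
import cv2,numpy as np
for n in ("top","scene"):
    im,d=camera(n); p=camera_params(n)
    np.savez(f"{n}.npz",im=im,d=d,**p)
    cv2.imwrite(f"pics/{n}1.png",im[:,:,::-1])
    print(n,p["position"],np.round(p["rotation"],3).tolist(),np.round(p["K"],1).tolist(),p["dist"])
E
```

```text
top [0.46044256 0.0483157  0.90441011] [[-0.01, -0.995, 0.096], [-0.999, 0.014, 0.038], [-0.039, -0.095, -0.995]] [[469.0, 0.0, 319.0], [0.0, 469.0, 231.4], [0.0, 0.0, 1.0]] [-0.07467306  0.          0.          0.          0.        ]
scene [1.12926604 0.19549543 0.5793282 ] [[-0.202, 0.585, -0.786], [0.979, 0.104, -0.174], [-0.02, -0.805, -0.594]] [[542.0, 0.0, 325.6], [0.0, 542.0, 242.1], [0.0, 0.0, 1.0]] [-0.06171781  0.          0.          0.          0.        ]
```

View pics/top1.png

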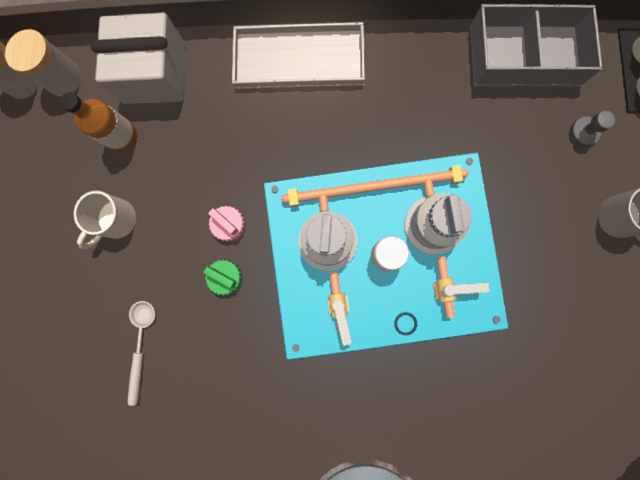

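View pics/scene1.png

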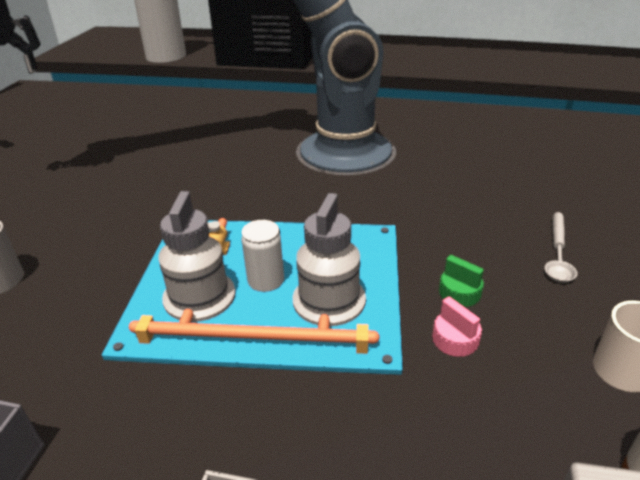

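The top view shows two grey caps, at (326,235) and (450,216), and pink and green look-alikes at (226,223) and (223,278). The valve lever at (467,289) lies across its pipe (443,265)-(450,315). The one at (342,322) lies along its pipe. So the right-hand cap at (450,216) is the target. I'll confirm that in a crop and measure the rib.

```bash
cat > h.py <<'E'
import numpy as np,cv2
def cloud(d,K,dist,R,t):
    v,u=np.mgrid[:480,:640]
    p=cv2.undistortPoints(np.stack([u,v],-1).reshape(-1,1,2).astype(float),K,dist).reshape(480,640,2)
    c=np.dstack([p,np.ones((480,640))])*d[...,None]
    w=c@R.T+t; w[d<=0]=np.nan
    return w
def fit(w,zlo,zhi,ctr,r):
    m=(w[...,2]>zlo)&(w[...,2]<zhi)&(np.hypot(w[...,0]-ctr[0],w[...,1]-ctr[1])<r)
    q=w[m]; (c,s,a)=cv2.minAreaRect(q[:,:2].astype(np.float32)*1000)
    b=cv2.boxPoints((c,s,a)); e=[b[1]-b[0],b[2]-b[1]]; e=max(e,key=np.linalg.norm)
    return np.array(c)/1000,s,np.degrees(np.arctan2(e[1],e[0]))%180,np.median(q[:,2]),len(q),q[:,:2].mean(0)
E
python3 - <<'E'
import numpy as np,cv2
from h import *
for n in("top","scene"):
    f=np.load(n+".npz"); w=cloud(f["d"],f["K"],f["dist"],f["rotation"],f["position"])
    if n=="top":
        print(w[216,450],w[214,455],w[235,326],w[289,467],w[250,390])
        t=f["im"]; c0=w[214,455,:2]; c1=w[235,326,:2]
        cv2.imwrite("pics/crop.png",cv2.resize(t[150:360,260:520],None,fx=2.8,fy=2.8,interpolation=cv2.INTER_CUBIC)[:,:,::-1])
    for c in(c0,c1):
        print(n,"rib",fit(w,.170,.21,c,.05)); print(n,"skirt",fit(w,.148,.166,c,.05))
# line directions of base features
E
```

```text
[ 0.55211379 -0.12951681  0.17291644] [ 0.55327824 -0.13378988  0.18745545] [0.52344308 0.06461176 0.18997436] [ 0.43499421 -0.18091742  0.06683183] [ 0.50338129 -0.04103935  0.11345463]
top rib (array([ 0.55545789, -0.13592999]), (58.224971771240234, 14.386969566345215), np.float32(8.2406), np.float64(0.18789297666543237), 434, array([ 0.55536854, -0.13407193]))
top skirt (array([ 0.55442334, -0.13536841]), (65.95553588867188, 64.17489624023438), np.float32(74.14401), np.float64(0.15669951864906184), 854, array([ 0.55335362, -0.1309491 ]))
top rib (array([0.5269978, 0.0650141]), (14.007883071899414, 58.01795959472656), np.float32(175.01778), np.float64(0.18880405256143684), 339, array([0.52622054, 0.06501575]))
top skirt (array([0.52681506, 0.0662693 ]), (62.74967575073242, 64.70356750488281), np.float32(179.19357), np.float64(0.15673622485059968), 893, array([0.52585952, 0.06577976]))
scene rib (array([ 0.55490326, -0.13657033]), (61.12029266357422, 15.011096000671387), np.float32(8.40819), np.float64(0.18601905500604538), 475, array([ 0.56115581, -0.13345628]))
scene skirt (array([ 0.55943091, -0.13526459]), (60.257781982421875, 65.01895141601562), np.float32(118.67156), np.float64(0.15567261537499777), 865, array([ 0.56452488, -0.13013897]))
scene rib (array([0.52675513, 0.06458296]), (14.297301292419434, 60.45750427246094), np.float32(174.7035), np.float64(0.1862842850025149), 452, array([0.53400953, 0.06559311]))
scene skirt (array([0.52939569, 0.06412566]), (62.16665267944336, 65.37100219726562), np.float32(97.338455), np.float64(0.15546139713215357), 914, array([0.53625595, 0.06789161]))
```

View pics/crop.png

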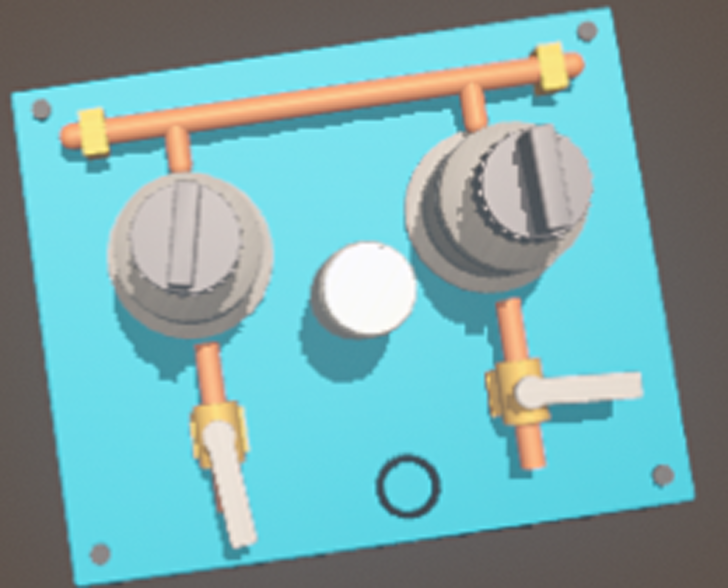

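The crop confirms it: the right housing's lever, at crop pixels (585,387), is square across its pipe, and the left one, at (235,490), is in line with its pipe. The target rib is at (0.555,-0.136), with its long axis at 8.3°.

```bash
cat >> h.py <<'E'
def down(a):
    a=np.radians(a); y=np.array([np.cos(a),np.sin(a),0]); z=np.array([0,0,-1.]); return np.column_stack([np.cross(y,z),y,z])
C=np.array([.5553,-.1362])
E
python3 - <<'E'
from rig import *
from h import *
best=None
for a in(98.3,-81.7):
    q=inverse_kinematics([*C,.188],down(a)); print(a,None if q is None else np.round(q,2))
    if q is not None and (best is None or abs(q[6])<abs(best[1][6])): best=(a,q)
R=down(best[0])
movep([*C,.30],R)
w0=np.array(sense()["wrist_force"])
hit=move_l([*C,.188],feed=.1,until_force=12)
s=sense(); print(s["time_s"],hit,s["position"],np.array(s["wrist_force"])-w0)
if not hit:
    command_gripper(0.0,70); s=sense()
    print(s["time_s"],s["finger_gap"],s["gripper_force"],s["wrist_force"],s["ft_torque"],np.round(s["joint_pos"],3),s["position"])
E
```

```text
98.3 [ 0.75  0.49 -0.78  1.82  0.4   1.    1.52]
-81.7 [ 0.4   0.39 -0.3   1.84  0.14  0.93 -1.39]
3.4333 False [ 0.55581471 -0.13627912  0.18870974] [-1.59546014  0.85369741 -1.00146773]
4.0917 0.012664357060191016 69.5940899848938 [-1.02041516  0.40922405  1.5957259 ] [ 0.02396249 -0.01283523 -0.04110617] [ 0.41   0.391 -0.312  1.843  0.147  0.93  -1.393] [ 0.55551004 -0.1362497   0.188233  ]
```

```bash
cat >> h.py <<'E'
def twist(step,total,lim=1.0):
    from rig import sense,move_joints
    q0=np.array(sense()["joint_pos"]); t0=np.array(sense()["ft_torque"]); log=[]
    for k in range(1,int(total/step)+1):
        q=q0.copy(); q[6]+=np.sign(lim)*np.radians(k*step); move_joints(q)
        s=sense(); tz=(np.array(s["ft_torque"])-t0)[2]; log.append((k*step,round(float(tz),2)))
        if abs(tz)>abs(lim): break
    print(log,s["time_s"],s["finger_gap"],np.round(s["wrist_force"],1),np.round(s["tcp_rot"][:,1],3),s["joint_pos"][6])
E
python3 - <<'E'
from h import *
twist(4,16,-1.0)
E
```

```text
[(4, 0.04), (8, 0.05), (12, -0.07), (16, 0.03)] 5.0917 0.01299222336261304 [ 0.7 -0.1 -0.4] [-0.131 -0.991  0.   ] -1.6697196676805774
```

```bash
python3 - <<'E'
from rig import *
from h import *
twist(9,54,-1.0)
im,d=camera("top"); p=camera_params("top")
w=cloud(d,p["K"],p["dist"],p["rotation"],p["position"])
im2,_=camera("scene"); cv2.imwrite("pics/tw.png",cv2.resize(np.hstack([im[130:330,360:560],im2[120:320,80:280]]),None,fx=2,fy=2)[:,:,::-1])
E
```

```text
[(9, -0.05), (18, 0.03), (27, 0.03), (36, 0.01), (45, -0.02), (54, -0.01)] 6.7417 0.012745066405629299 [-0.1 -0.5  1.3] [-0.876 -0.482 -0.   ] -2.60589608656799
```

View pics/tw.png

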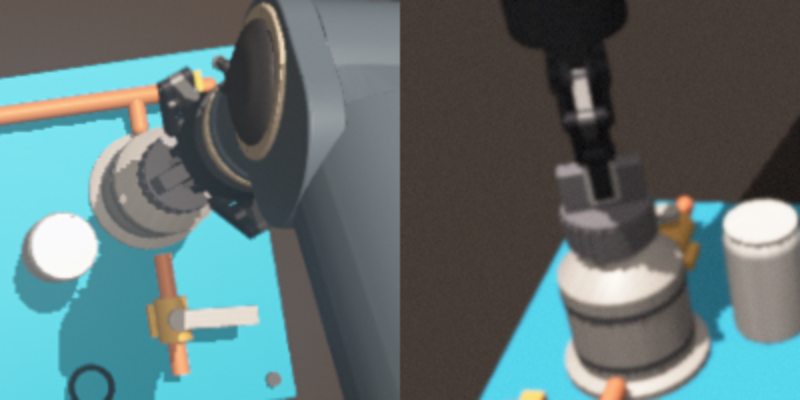

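The left half (top view) shows the rib still between the fingers and turned with them, at about (170,180). In the right half (scene view) the fingers pinch it squarely at (600,180). It has turned about 70° with no stop, so I'll lift, watching the force.

```bash
python3 - <<'E'
from rig import *
from h import *
p=np.array(sense()["position"])
hit=move_l(p+[0,0,.006],feed=.03,until_force=12)
s=sense(); print(hit,s["position"],s["wrist_force"],s["time_s"])
if not hit:
    x=[*C,p[2]+.08]
    hit=move_l([p[0],p[1],p[2]+.075],feed=.06,until_force=12)
    sleep(.3); s=sense(); print(hit,s["position"],np.round(s["wrist_force"],1),s["time_s"],s["finger_gap"],s["gripper_force"])
im,d=camera("top"); im2,_=camera("scene"); cv2.imwrite("pics/lift.png",cv2.resize(np.hstack([im[130:380,330:580],im2[70:320,80:330]]),None,fx=1.6,fy=1.6)[:,:,::-1])
E
```

```text
False [ 0.55552309 -0.13617335  0.19434541] [-0.1970602   0.62673191  0.12936891] 7.1917
False [ 0.55542208 -0.13623974  0.26302961] [ 0.1 -0.9 -0.7] 8.7917 0.012621604182270995 69.15668249130249
```

View pics/lift.png

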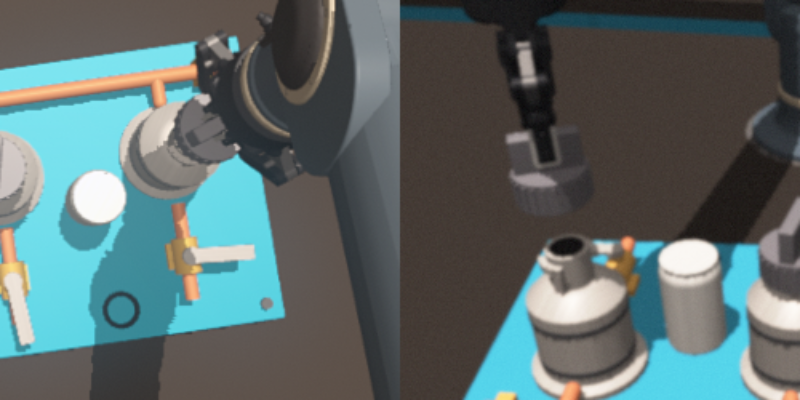

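The cap hangs in the gripper at (548,180), open side down over the bare neck at (570,245), about 5 cm clear. The can and both levers are where they were.

```bash
python3 -c "
from rig import *
print(finish_job())"
```

```text
the job is handed in; nothing more can be done
None
```

The right-hand housing was the one shut off; its cap turned clockwise (seen from above) with no stop, so the thread is left-hand, and I handed the job in with the cap held open side down about 5 cm above the neck.

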